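# Peg the screw drawer shut

### The job

Push the drawer of the white shelf fully shut, and only then drive the walnut peg on top of the shelf all the way down with the mallet held in the gripper, so that the peg's cap seats on its brass collar and locks the drawer; do not press the peg with the gripper itself. Finally put the mallet back in its cradle the way it stood, head in the pocket and handle in the fork, and leave the small hardware on the shelf where it lies.

Things in the scene. Friction and masses are not known exactly. Their poses are not given: they have to be found in the camera images.
- shelf: White painted plywood shelf unit, 220 (x) x 300 (y) x 90 mm high, fixed. Origin: centre of its underside; its -x face is the front with the drawer. A flat brass collar, 32 mm across and 4 mm high, lies on its top around the peg at shelf x -88, y +75 mm.
- drawer (a joint): Opening of the shelf's shallow drawer in m, 0 = fully shut, positive = drawn out along the shelf's -x; it slides with 1.5 N of friction. Its white front panel, 12 mm thick, 296 mm wide, from 10 to 80 mm high, lies outside the shelf's front face.
- pull (a point): Middle of the outer end of the drawer's round brass pull (30 mm across, standing 30 mm out from the front panel, 45 mm high); moves with the drawer. x axis along the shelf's x (the way to push).
- peg (a joint): How far the walnut peg is driven down, in m: 0 = fully up, 0.020 = home with its cap on the brass collar. It resists with about 6 to 7 N (light spring and friction) and stays where it is left.
- peg_top (a point): Centre of the top of the peg's round walnut cap (30 mm across, 12 mm thick, on a 14 mm stem); 126 mm above the table when fully up, 106 mm when home.
- mallet: Small mallet, 0.33 kg or so: an upright round black rubber head, 48 mm across and 90 mm tall, with a level wooden handle 24 mm wide and 26 mm high that leaves the middle of the head (45 mm above its lower face) towards the mallet's -x and ends 177 mm from the head's axis. Origin: centre of the head's lower face, the striking face; z up along the head.
- mallet_grip (a point): Point in the middle of the mallet's handle, 55 mm from the head's axis and 45 mm above the striking face: a good place to grip, across the handle (mallet y).
- cradle: Plywood cradle for the mallet, fixed. Base 190 x 90 x 12 mm, reaching from x -150 to +40 mm. Origin under the centre of the pocket: four low walls, 54 mm apart inside, standing up to 37 mm above the table (the one on the handle's side only to 22 mm). At x -128 mm an open-topped fork, 32 mm wide inside and 16 mm long, carries the handle at 44 mm above the table; its prongs reach 70 mm.
- seat (a point): Centre of the pocket's floor, 12 mm above the table, where the mallet's lower face stands; axes as the cradle (handle towards -x).
- tray: Fixed grey open parts tray, 150 x 100 x 35 mm, origin at the centre of its underside. Not part of the job.
- ubolt: Loose galvanized U-bolt lying flat on the shelf, about 90 x 52 x 8 mm; bystander.
- anchor_a: Loose orange plastic toggle anchor lying on the shelf, 40 x 26 x 16 mm; bystander.
- anchor_b: The other orange toggle anchor, the same size; bystander.
- bracket: Loose L-shaped aluminium shelf bracket lying on its edge on the shelf, 80 x 60 x 22 mm; bystander.
Not all that is in view belongs to the job. What is shaped like the mallet but green or pink is not meant.

How it is judged:
By the outcome, as a careful person would: the job done as asked, in the order asked, and still so for the second after the job is handed in, with the robot touching nothing.
It also fails if it takes over 64 s, if anything falls off the work surface, if the arm or the gripper's body presses on something with over 40 N, if the wrist force passes 120 N, or if a joint passes its speed limit or range.

### The arm

A 6-joint arm with a two-finger parallel gripper is mounted at the origin on the work surface. World frame = base frame: x ahead of the robot, y to its left, z up, the work surface at z = 0. Lengths are in m, angles in rad, forces in N, time in s.
With the tool pointing down it reaches from about 0.35 to 0.775 m from the base axis. Payload 7.3 kg.
Tool frame: the origin (TCP) lies between the finger pads; the fingertips stand 14 mm ahead of it and the grasp point (between the pads) lies 5 mm behind it; z points along the fingers, y is the line along which they close (so a half turn about z gives the same grasp; the last joint's range is limited). The gripper opens to 92 mm and grips with 3 to 60 N. Pads are 19 mm wide; open, the fingers measure 130 mm over their backs; the gripper's body (75 mm by 190 mm) begins 47 mm behind the grasp point.
Start: joints at [1.169, 0.342, 1.524, -0, 1.275, -0.146], TCP at [0.133, 0.508, 0.211] pointing down, gripper open.
Joint ranges: [-2.53, 2.53], [-0.77, 2.02], [0.04, 2.7], [-1, 4.14], [0.28, 2.66], [-3.11, 3.11]. Speed limits (rad/s): [2.57, 2.57, 3.14, 3.14, 3.14, 3.14].

### API

Orientations are given as [roll, pitch, yaw] about the fixed x, y, z axes, in that order (R = Rz(yaw) Ry(pitch) Rx(roll)).
In Python, from cell import robot, eyes gives the robot as it stands. The module is installed in compiled form; this text tells all that it offers.
- The arm moves only by the shell command python3 -m handwheel 'ROWS' [FORCE]. ROWS is JSON, one flat list of numbers, 5 for each row, row after row: the shift along the world's x, y, z in mm, then the turn about the world's z in rad, then the opening, from 0 (shut) to 1 (fully open). In form: [x, y, z, spin, jaw, x, y, z, spin, jaw, ...]. A call has 1 to 8 rows; each row shifts and turns the commanded pose from where the row before left it; what a row does not reach is not made up. A row lasts 1/10 s, in which the tool goes at most 50 mm and 8.59 degrees, less where a joint would pass 70% of its speed; a pose out of reach is approached as far as the arm can. A call with a gripper value outside its range is refused whole. The fingers move at their own pace and stop on an object; FORCE is the grip in N (left out, the last holds). Time passes only in rows, so rows that do not move let the fingers close. It gives the time, the measured TCP pose, the force, the opening and the grip force at its end, in the units of the state.
- robot.observe(): the state, without advancing time (a new reading comes with each control period).
- eyes.read_camera(name): name is "side" or "top" or "wrist"; returns (picture, depth): 480x640x3 uint8, blue, green, red; 480x640 float32, m along the optical axis (not along the pixel's ray), 0 where there is no reading.
- eyes.calibration(name): a dict with "fx", "fy", "cx", "cy" (pixels), "world_to_cam" (4x4, takes a point from world to camera coordinates). Camera axes: x right, y down, z forward; pixel columns grow to the right and rows downward; lengths in m; the calibration is good to about 2 mm. The wrist camera is an equidistant fisheye: a pixel r from the principal point sees the ray r / f radians off the axis. A picture is of the moment at which its call begins: read the wrist's pose just before it. calibration takes no time and is no camera call; for the wrist camera it gives the pose at the moment of the call.
- robot.hand_in(): hands the job in; it is judged then, once.
The state is a dict: "time": time; "qpos": joint angles; "qvel": joint speeds; "joint_efforts": joint torques, N m; "tool_pos": TCP position; "tool_rot": TCP orientation; "contact_force": force on the tool from outside, world axes, zero at the start; "torque": the same for the moment, N m; "opening": finger opening in m; "grip_force": force on a finger pad.
Only numpy, scipy, OpenCV 4.12 (cv2) and the standard library are available. Lean on these libraries where they do the work, as an engineer would, in place of code of your own. Each camera call takes 0.05 s, during which the arm holds its last target. There are 200 camera calls.

## Working session

There is one attempt and no reset: what is moved stays moved. The work goes in short steps, Python scripts to look and compute and a shell command to move; the robot and the scene stay as the last step left them, time stands still between calls to the robot, and variables do not carry over. Pictures are saved under pics/ and viewed, at most 10 in all, crops included, and the job is handed in when it is done.

```bash
mkdir -p pics; cat > h.py <<'E'
import numpy as np,cv2
from cell import robot,eyes
def snap(n,f):
    p,d=eyes.read_camera(n);cv2.imwrite(f'pics/{f}.png',p);np.save(f'pics/{f}.npy',d);return p,d
def world(n,u,v,d=None,z=None):
    c=eyes.calibration(n);T=np.linalg.inv(np.array(c['world_to_cam']))
    r=np.array([(u-c['cx'])/c['fx'],(v-c['cy'])/c['fy'],1.])
    if z is not None:
        w=T[:3,:3]@r; d=(z-T[2,3])/w[2]
    return T[:3,:3]@(r*d)+T[:3,3]
E
python3 - <<'E'
from h import *
snap('top','top0');snap('side','side0')
for n in('top','side'):print(eyes.calibration(n))
print(robot.observe())
E
```

```text
{'fx': 590.8006077380269, 'fy': 590.8006077380269, 'cx': 314.2617547965844, 'cy': 230.48334341154526, 'world_to_cam': array([[ 8.69229360e-03, -9.99961360e-01, -1.31252402e-03,
        -1.52741750e-01],
       [-9.80867567e-01, -8.27102202e-03, -1.94500401e-01,
         6.27085254e-01],
       [ 1.94482030e-01,  2.97806684e-03, -9.80901560e-01,
         1.41974788e+00],
       [ 0.00000000e+00,  0.00000000e+00,  0.00000000e+00,
         1.00000000e+00]])}
{'fx': 453.92784228916554, 'fy': 453.92784228916554, 'cx': 318.29826503098747, 'cy': 239.03273468402415, 'world_to_cam': array([[ 0.9960425 , -0.08699262, -0.01821074, -0.59785719],
       [-0.07406093, -0.69910311, -0.71117496,  0.02037654],
       [ 0.04913579,  0.70970918, -0.70277916,  1.46452493],
       [ 0.        ,  0.        ,  0.        ,  1.        ]])}
{'time': 0.1, 'qpos': array([ 1.16898782e+00,  3.42645183e-01,  1.52490001e+00, -2.24343694e-05,
        1.27538965e+00, -1.46026161e-01]), 'qvel': array([-0.00088769, -0.00044729, -0.00363131, -0.0004229 , -0.00036615,
       -0.00087539]), 'joint_efforts': array([ 1.47520263e-03, -4.31997442e+01, -2.44697607e+01,  7.18801981e-02,
        5.24525985e-02, -6.91988316e-05]), 'tool_pos': array([0.13267799, 0.50757382, 0.21052605]), 'tool_rot': array([-3.14026162e+00, -1.74074448e-04,  2.88581673e+00]), 'contact_force': array([ 0.05698565, -0.43965404,  0.69014947]), 'torque': array([ 0.03646408,  0.06742956, -0.02656236]), 'grip_force': 0.0, 'opening': 0.09163390009565459}
```

View pics/top0.png

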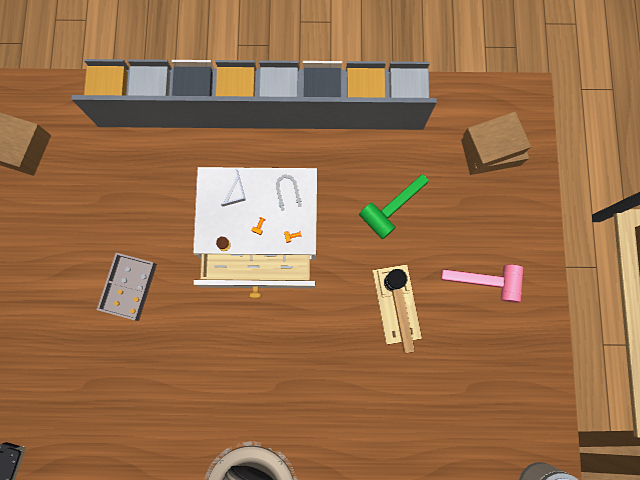

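View pics/side0.png

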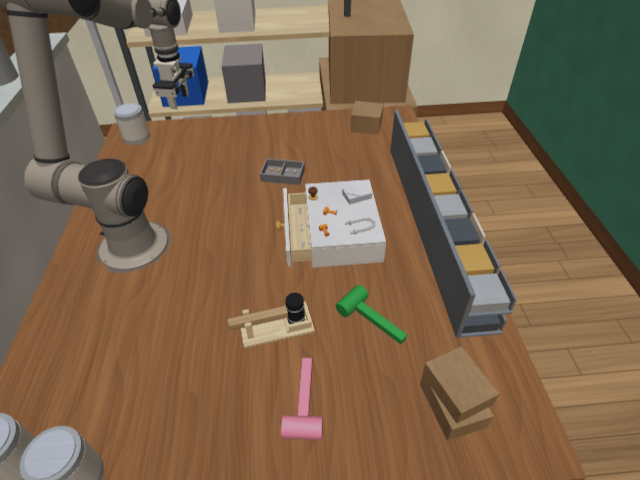

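The top view shows the drawer open (panel edge ~v 283, pull ~(255,294)), the peg at (222,243) and the black mallet in its cradle with its head at (396,279). I'll enlarge those areas next.

```bash
python3 - <<'E'
from h import *
p=cv2.imread('pics/top0.png')
a=cv2.resize(p[255:360,360:440],None,fx=5,fy=5,interpolation=cv2.INTER_CUBIC)
b=cv2.resize(p[160:305,185:325],None,fx=2.8,fy=3.62,interpolation=cv2.INTER_CUBIC)
b=cv2.resize(p[230:305,185:325],None,fx=2.8,fy=2.8,interpolation=cv2.INTER_CUBIC)
c=cv2.resize(cv2.imread('pics/side0.png')[285:345,220:320],None,fx=3.8,fy=3.8,interpolation=cv2.INTER_CUBIC)
o=np.zeros((525,795,3),np.uint8);o[:,:400]=a;o[:210,402:402+392]=b;o[215:215+228,402:782]=c
cv2.imwrite('pics/crop1.png',o)
d=np.load('pics/top0.npy')
for n,u,v in [('head',396,279),('handle',402,310),('hend',407,345),('peg',222,242),('shelftop',270,210),('panel',255,283),('pull',255,294)]:
    k=d[v-1:v+2,u-1:u+2];print(n,np.round(world('top',u,v,np.median(k)),4))
for u,v in [(197,168),(316,168),(194,253),(316,254)]:print('corner',world('top',u,v,z=.09).round(4))
for u,v in [(194,283),(315,283)]:print('panel',world('top',u,v,z=.08).round(4))
E
```

```text
head [ 0.5035 -0.3446  0.1012]
handle [ 0.4318 -0.3622  0.0688]
hend [ 0.3484 -0.3723  0.0702]
peg [0.5862 0.0729 0.123 ]
shelftop [ 0.673  -0.0376  0.0919]
panel [ 0.4932 -0.0044  0.0803]
pull [ 0.4684 -0.003   0.0593]
corner [0.7802 0.1484 0.09  ]
corner [ 0.7827 -0.1504  0.09  ]
corner [0.5642 0.1455 0.09  ]
corner [ 0.5643 -0.1522  0.09  ]
panel [0.492 0.144 0.08 ]
panel [ 0.4945 -0.1503  0.08  ]
```

View pics/crop1.png

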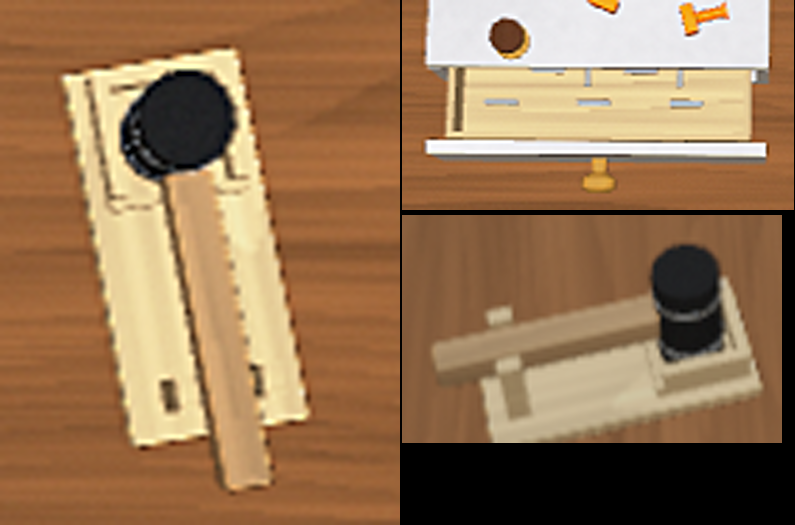

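The crops show the mallet standing upright in the pocket with its handle in the fork, pointing to world -x and slightly -y. The drawer is about 60 mm open. I'll fit precise poses from depth.

```bash
cat >> h.py <<'E'
def cloud(n,d):
    c=eyes.calibration(n);T=np.linalg.inv(np.array(c['world_to_cam']))
    v,u=np.mgrid[:480,:640];P=np.stack([(u-c['cx'])/c['fx']*d,(v-c['cy'])/c['fy']*d,d],-1)
    P=P@T[:3,:3].T+T[:3,3];P[d==0]=np.nan;return P
def sel(P,x0,x1,y0,y1,z0,z1):
    lo,hi=np.array([x0,y0,z0]),np.array([x1,y1,z1])
    return P[((P>lo)&(P<hi)).all(-1)]
def circ(Q): 
    (x,y),r=cv2.minEnclosingCircle(Q[:,:2].astype(np.float32));return np.round([x,y,r,Q[:,2].mean(),len(Q)],4)
def mallet(n,d,box,zt):   # box around mallet, zt = head top height
    P=cloud(n,d);H=sel(P,*box,zt-.008,zt+.01);print(n,'head',circ(H),H[:,:2].mean(0).round(4))
    h=sel(P,*box,zt-.037,zt-.026);h=h[np.linalg.norm(h[:,:2]-H[:,:2].mean(0),axis=1)>.04]
    f=cv2.fitLine(h[:,:2].astype(np.float32),cv2.DIST_HUBER,0,.001,.001).ravel()
    if f[0]<0:f=-f
    print(' handle yaw',np.arctan2(f[1],f[0]).round(4),'off head',np.round(np.cross(f[:2],H[:,:2].mean(0)-h[:,:2].mean(0)),4),'z',h[:,2].mean().round(4),len(h), 'slope',np.polyfit(h[:,:2]@f[:2],h[:,2],1)[0].round(4))
E
python3 - <<'E' 2>/dev/null
from h import *
for n in('top','side'):
    d=np.load(f'pics/{n}0.npy');P=cloud(n,d)
    mallet(n,d,(.3,.6,-.45,-.28),.102)
    Q=sel(P,.54,.63,.03,.11,.117,.135);print('peg',circ(Q),Q[:,:2].mean(0).round(4))
    S=sel(P,.5,.83,-.2,.2,.086,.097);print('shelf',cv2.minAreaRect(S[:,:2].astype(np.float32)))
    S=sel(P,.45,.53,-.17,.17,.075,.086);print('panel',cv2.minAreaRect(S[:,:2].astype(np.float32)))
    S=sel(P,.42,.478,-.05,.05,.02,.07);print('pull',S.min(0).round(4),S.mean(0).round(4),len(S))
cs=[(62,75),(240,48),(310,412),(135,447)]
c=np.array([world('top',360+a/5-.4,255+b/5-.4,z=.012)[:2] for a,b in cs]);print(c.round(4))
f=(c[0]+c[1])/2;b=(c[2]+c[3])/2;e=(f-b)/np.linalg.norm(f-b);print('cradle org',f-.04*e,'yaw',np.arctan2(e[1],e[0]),np.linalg.norm(f-b))
E
```

```text
top head [ 5.051e-01 -3.481e-01  2.420e-02  1.009e-01  3.020e+02] [ 0.5053 -0.3477]
 handle yaw 0.1745 off head -0.0001 z 0.0691 544 slope 0.0
peg [5.858e-01 7.250e-02 1.540e-02 1.231e-01 1.180e+02] [0.5858 0.0725]
shelf ((0.6735891103744507, -0.0018828660249710083), (0.3001873195171356, 0.22114792466163635), 89.82469940185547)
panel ((0.49484655261039734, -0.0016111433506011963), (0.2927067279815674, 0.012602216564118862), 89.97095489501953)
pull [ 0.4585 -0.0171  0.0387] [ 0.4667 -0.003   0.055 ] 80
side head [ 5.083e-01 -3.515e-01  2.480e-02  1.000e-01  2.360e+02] [ 0.5092 -0.353 ]
 handle yaw 0.1697 off head -0.0009 z 0.0684 433 slope -0.0011
peg [5.894e-01 6.780e-02 1.580e-02 1.217e-01 5.100e+01] [0.5908 0.068 ]
shelf ((0.6781374216079712, -0.006202444434165955), (0.3048800528049469, 0.22004447877407074), 89.78683471679688)
panel ((0.49892935156822205, -0.007506221532821655), (0.29435741901397705, 0.012020600028336048), 89.84708404541016)
pull [ 0.464  -0.0231  0.0335] [ 0.4711 -0.0111  0.0494] 42
[[ 0.5374 -0.2958]
 [ 0.5521 -0.3872]
 [ 0.3687 -0.4182]
 [ 0.3507 -0.3303]]
cradle org [ 0.50536186 -0.34848273] yaw 0.17519890705824107 0.18789549934430325
```

```bash
python3 -m handwheel '[20,-37,0,0.018,0,20,-37,0,0.018,0,20,-37,0,0.018,0,20,-37,0,0.018,0,20,-37,0,0.018,0,20,-37,0,0.018,0,20,-37,0,0.018,0]' 20
python3 -m handwheel '[20,-37,0,0.018,0,20,-37,0,0.018,0,20,-37,0,0.018,0,20,-36,0,0.018,0,20,-36,0,0.018,0,20,-36,0,0.018,0,20,-36,0,0.02,0]'
python3 -m handwheel '[0,0,-40,0,0,0,0,-40,0,0,0,0,-40,0,0,0,0,-36,0,0,0,0,0,0,0]'
```

```text
time: 0.8
tool_pos: [0.2731, 0.2474, 0.211]
tool_rot: [-3.142, -0.0, 3.013]
contact_force: [2.1, 0.7, 0.9]
opening: 0.0403
grip_force: 0.0
time: 1.5
tool_pos: [0.4131, -0.0077, 0.211]
tool_rot: [3.141, -0.0, 3.14]
contact_force: [1.1, 1.1, 0.2]
opening: 0.0005
grip_force: 0.0
time: 2.0
tool_pos: [0.4094, -0.0055, 0.0517]
tool_rot: [3.14, -0.009, 3.14]
contact_force: [0.3, -1.2, 1.1]
opening: 0.0006
grip_force: 0.0
```

```bash
python3 -m handwheel '[15,0,2,0,0,15,0,0,0,0,10,0,0,0,0,10,0,0,0,0,10,0,0,0,0,10,0,0,0,0,10,0,0,0,0]'
python3 -m handwheel '[6,0,0,0,0,4,0,0,0,0,3,0,0,0,0,2,0,0,0,0,0,0,0,0,0]'
```

```text
time: 2.7
tool_pos: [0.4929, -0.006, 0.0572]
tool_rot: [3.141, -0.001, 3.14]
contact_force: [-2.6, 0.5, 1.6]
opening: 0.0006
grip_force: 1.1
time: 3.2
tool_pos: [0.508, -0.0061, 0.0571]
tool_rot: [3.141, 0.0, 3.14]
contact_force: [-0.7, 0.0, -0.9]
opening: 0.0004
grip_force: 0.1
```

```bash
python3 -m handwheel '[2,0,0,0,0,2,0,0,0,0,2,0,0,0,0,0,0,0,0,0]'
python3 -m handwheel '[2,0,0,0,0,2,0,0,0,0,0,0,0,0,0]'
python3 -m handwheel '[2,0,0,0,0,2,0,0,0,0,0,0,0,0,0]'
```

```text
time: 3.6
tool_pos: [0.5142, -0.0061, 0.0571]
tool_rot: [3.141, 0.0, 3.14]
contact_force: [-1.1, -0.5, -0.8]
opening: 0.0001
grip_force: 0.2
time: 3.9
tool_pos: [0.5183, -0.0061, 0.0572]
tool_rot: [3.142, 0.001, 3.14]
contact_force: [0.3, 0.5, 0.2]
opening: 0.0005
grip_force: 0.2
time: 4.2
tool_pos: [0.5223, -0.0061, 0.0572]
tool_rot: [3.142, 0.001, 3.14]
contact_force: [-0.8, -0.1, -0.9]
opening: 0.0005
grip_force: 0.2
```

```bash
python3 - <<'E'
from h import *
p,_=snap('side','s1');q,_=snap('top','t1')
a=cv2.resize(p[150:290,220:400],None,fx=4,fy=4)[:, :720]
cv2.imwrite('pics/s1c.png',a)
S=sel(cloud('side',np.load('pics/s1.npy')),.45,.57,-.17,-.05,.075,.084);print(cv2.minAreaRect(S[:,:2].astype(np.float32)),len(S))
E
```

```text
((0.5519450306892395, -0.1031399518251419), (0.0340762659907341, 0.10542493313550949), 1.0828850269317627) 101
```

View pics/s1c.png

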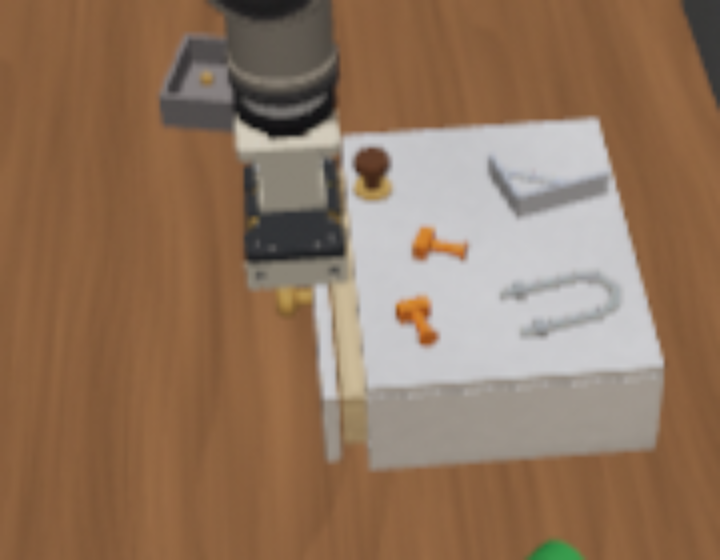

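```bash
python3 - <<'E'
from h import *
d=np.load('pics/s1.npy');P=cloud('side',d)
for u,v in [(290,225),(292,225),(294,225),(297,224)]:print(u,v,P[v,u].round(4))
S=sel(P,.45,.58,-.17,-.05,.075,.083)
for y in(-.14,-.12,-.1):
  q=S[abs(S[:,1]-y)<.008];print(y,np.sort(q[:,0]).round(3)[:6])
for u,v in [(300,238),(301,250)]:print(P[v,u])
E
python3 -c "
from h import *
print(robot.observe()['joint_efforts'].round(2))"
```

```text
290 225 [ 0.5097 -0.0164  0.0543]
292 225 [ 0.516  -0.0196  0.0566]
294 225 [ 0.5223 -0.013   0.0499]
297 224 [ 0.5321 -0.0043  0.0452]
-0.14 [0.536 0.538 0.538 0.539 0.539 0.541]
-0.12 [0.536 0.536 0.537 0.537 0.537 0.539]
-0.1 [0.538 0.538 0.538 0.541 0.541 0.544]
[ 0.53753999 -0.10092079  0.07624993]
[ 0.53752082 -0.15178224  0.07672061]
[-0.000e+00 -4.597e+01 -1.871e+01 -4.000e-02  8.000e-02  0.000e+00]
```

The side crop shows the drawer still about 20 mm open, with the knob at (290,300) next to the gripper. How the fingers touch the pull isn't clear, so I'll check the wrist and top views together.

```bash
python3 - <<'E'
from h import *
w,_=snap('wrist','w1')
t=cv2.imread('pics/t1.png')
o=np.zeros((480,800,3),np.uint8);o[:390,:520]=cv2.resize(w,(520,390))
c=cv2.resize(t[220:310,190:260],None,fx=4,fy=4);o[:360,520:800]=c
cv2.imwrite('pics/w1c.png',o)
E
```

```text
(no output)
```

View pics/w1c.png

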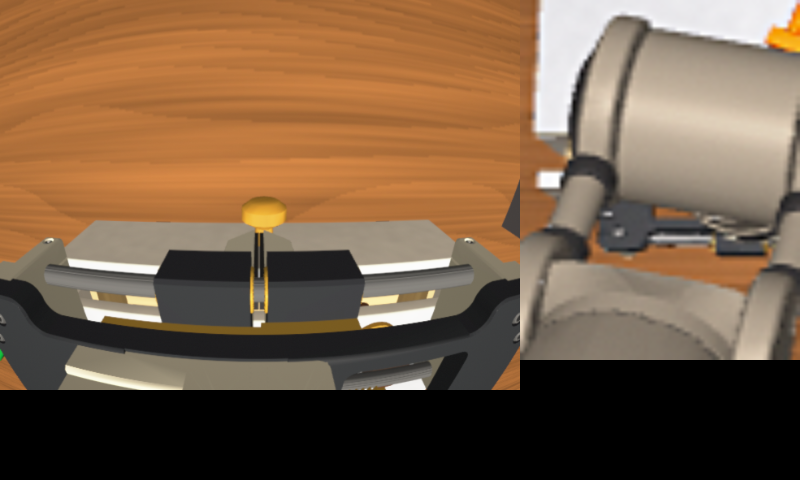

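The wrist view shows the knob at about (265,212), just past the fingertips at (258,235). I'll get its 3-D position from the wrist depth.

```bash
cat >> h.py <<'E'
def wpt(d,C,u,v):
    T=np.linalg.inv(np.array(C['world_to_cam']));x,y=(u-C['cx'])/C['fx'],(v-C['cy'])/C['fy'];th=np.hypot(x,y)
    s=np.tan(th)/th;return T[:3,:3]@(np.array([x*s,y*s,1])*d)+T[:3,3]
E
python3 - <<'E'
from h import *
C=eyes.calibration('wrist');d=np.load('pics/w1.npy');T=np.linalg.inv(C['world_to_cam']);print(T[:3,3],T[:3,2],C['fx'],C['cx'],C['cy'])
k=640/520
for n,u,v in [('knob end',264,203),('knobrim',250,215),('knob low',264,222),('tip',257,240),('white',130,235),('white2',400,235),('white3',200,228),('pale',130,300),('fingblock',200,270),('disc',378,327),('white4',110,320),('brass',140,325)]:
    U,V=int(u*k),int(v*k);print(n,d[V,U],wpt(d[V,U],C,U,V).round(4))
E
```

```text
[ 0.43848806 -0.00570441  0.2308162 ] [ 3.11645345e-01 -3.78682244e-04 -9.50198419e-01] 371.64829954431775 318.3924634072609 238.33381096407746
knob end 0.1944856 [ 0.5044 -0.0029  0.0478]
knobrim 0.18698587 [ 0.509  -0.0116  0.0572]
knob low 0.184489 [ 0.5124 -0.003   0.0609]
tip 0.16445291 [ 0.5137 -0.0069  0.0824]
white 0.21406637 [ 0.5346 -0.1037  0.0371]
white2 0.21192952 [0.5347 0.1017 0.0393]
white3 0.22966686 [ 0.5348 -0.0514  0.0207]
pale 0.25460872 [ 0.6124 -0.1272  0.0199]
fingblock 0.08665485 [ 0.4869 -0.0233  0.1555]
disc 0.1730514 [0.5749 0.0715 0.0934]
white4 0.0806224 [ 0.5007 -0.0523  0.1664]
brass 0.079323 [ 0.5002 -0.0413  0.1676]
```

```bash
python3 -m handwheel '[0,0,25,0,0,0,0,25,0,0,-30,0,0,0,0,-35,0,0,0,0,0,0,0,0,0]'
python3 -m handwheel '[0,0,-25,0,0,0,0,-25,0,0,0,0,-13,0,0,0,0,0,0,0]'
python3 -m handwheel '[8,0,0,0,0,8,0,0,0,0,8,0,0,0,0,4,0,0,0,0,4,0,0,0,0,4,0,0,0,0,0,0,0,0,0]'
```

```text
time: 4.85
tool_pos: [0.4526, -0.0055, 0.1069]
tool_rot: [3.141, -0.004, 3.14]
contact_force: [0.3, -0.9, 0.2]
opening: 0.0006
grip_force: 0.0
time: 5.25
tool_pos: [0.4564, -0.0059, 0.0428]
tool_rot: [3.141, -0.002, 3.14]
contact_force: [0.6, 0.0, 0.1]
opening: 0.0003
grip_force: 0.0
time: 5.95
tool_pos: [0.4933, -0.0061, 0.0442]
tool_rot: [3.142, 0.0, 3.14]
contact_force: [-0.4, -0.4, -0.8]
opening: 0.0007
grip_force: 0.0
```

```bash
cat > drawer.py <<'E'
from h import *
w,d=snap('wrist','w2');C=eyes.calibration('wrist');o=robot.observe();print('tcp',o['tool_pos'].round(4),o['contact_force'].round(1))
for u,v in [(160,289),(492,289),(325,250),(325,262),(308,265),(316,295)]:print(u,v,wpt(d[v,u],C,u,v).round(4))
cv2.imwrite('pics/w2c.png',w)
E
python3 drawer.py
```

```text
tcp [ 0.4929 -0.006   0.0441] [-0.8  0.7 -0.1]
160 289 [ 5.173e-01 -1.160e-01 -4.000e-04]
492 289 [ 5.185e-01  1.165e-01 -1.000e-04]
325 250 [ 0.4884 -0.0016 -0.0007]
325 262 [ 4.962e-01 -1.600e-03  1.000e-04]
308 265 [ 0.4979 -0.0124  0.0007]
316 295 [ 0.4845 -0.0069  0.0691]
```

View pics/w2c.png

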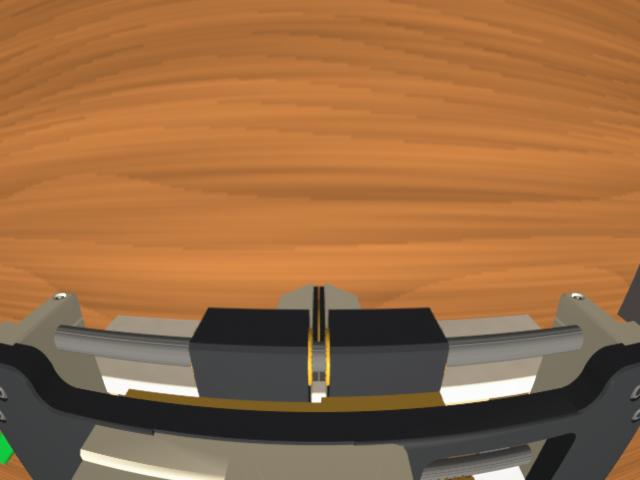

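The fingers are now in front of the knob, which is hidden behind them at image (318,295). I'll push on slowly.

```bash
python3 -m handwheel '[4,0,0,0,0,4,0,0,0,0,0,0,0,0,0]';python3 -m handwheel '[4,0,0,0,0,4,0,0,0,0,0,0,0,0,0]'; python3 -m handwheel '[2,0,0,0,0,2,0,0,0,0,0,0,0,0,0]'; python3 drawer.py
```

```text
time: 6.3
tool_pos: [0.5014, -0.0061, 0.0443]
tool_rot: [3.142, 0.001, 3.14]
contact_force: [0.6, -0.9, 0.7]
opening: 0.0009
grip_force: 0.9
time: 6.6
tool_pos: [0.5096, -0.0061, 0.0443]
tool_rot: [3.142, 0.001, 3.14]
contact_force: [0.0, 0.5, 1.6]
opening: 0.0004
grip_force: 1.1
time: 6.9
tool_pos: [0.5132, -0.0061, 0.0442]
tool_rot: [3.142, 0.0, 3.14]
contact_force: [-0.8, -0.0, 3.1]
opening: 0.0004
grip_force: 1.3
tcp [ 0.5131 -0.0061  0.0442] [0.  0.6 3.2]
160 289 [ 5.376e-01 -1.160e-01 -3.000e-04]
492 289 [ 5.388e-01  1.166e-01 -2.000e-04]
325 250 [ 5.085e-01 -1.700e-03 -1.000e-04]
325 262 [ 5.163e-01 -1.700e-03  5.000e-04]
308 265 [ 0.5179 -0.0124  0.0014]
316 295 [ 0.5048 -0.0069  0.0691]
```

```bash
python3 -m handwheel '[1,0,0,0,0,1,0,0,0,0,0,0,0,0,0]'; python3 -m handwheel '[1,0,0,0,0,1,0,0,0,0,0,0,0,0,0]'; python3 - <<'E'
from h import *
p,d=snap('side','s2');P=cloud('side',d)
for v in (236,240,244,248,252,256):
    r=P[v];print(v,[(u,*(r[u]*1000).round().astype(int)) for u in range(298,318,2)])
cv2.imwrite('pics/s2c.png',cv2.resize(p[170:280,240:350],None,fx=5,fy=5))
E
```

```text
time: 7.25
tool_pos: [0.5149, -0.0061, 0.0442]
tool_rot: [3.141, 0.0, 3.14]
contact_force: [-1.8, -0.7, 2.4]
opening: 0.0003
grip_force: 1.5
time: 7.55
tool_pos: [0.517, -0.0061, 0.0441]
tool_rot: [3.142, 0.0, 3.14]
contact_force: [-0.4, -0.8, 3.9]
opening: 0.0005
grip_force: 1.5
236 [(298, np.int64(533), np.int64(-9), np.int64(-4)), (300, np.int64(539), np.int64(-10), np.int64(-4)), (302, np.int64(546), np.int64(-15), np.int64(0)), (304, np.int64(552), np.int64(-8), np.int64(-7)), (306, np.int64(556), np.int64(-96), np.int64(78)), (308, np.int64(562), np.int64(-96), np.int64(77)), (310, np.int64(568), np.int64(-101), np.int64(81)), (312, np.int64(574), np.int64(-108), np.int64(88)), (314, np.int64(579), np.int64(-109), np.int64(88)), (316, np.int64(585), np.int64(-113), np.int64(91))]
240 [(298, np.int64(532), np.int64(-33), np.int64(1)), (300, np.int64(538), np.int64(-32), np.int64(0)), (302, np.int64(544), np.int64(-35), np.int64(2)), (304, np.int64(551), np.int64(-34), np.int64(1)), (306, np.int64(555), np.int64(-113), np.int64(78)), (308, np.int64(561), np.int64(-114), np.int64(
[... 1593 characters left out ...]
-150), np.int64(64)), (312, np.int64(569), np.int64(-155), np.int64(68)), (314, np.int64(575), np.int64(-151), np.int64(63)), (316, np.int64(581), np.int64(-155), np.int64(67))]
256 [(298, np.int64(528), np.int64(-100), np.int64(-3)), (300, np.int64(534), np.int64(-104), np.int64(1)), (302, np.int64(540), np.int64(-101), np.int64(-3)), (304, np.int64(546), np.int64(-104), np.int64(-1)), (306, np.int64(552), np.int64(-106), np.int64(1)), (308, np.int64(557), np.int64(-155), np.int64(53)), (310, np.int64(563), np.int64(-150), np.int64(47)), (312, np.int64(569), np.int64(-152), np.int64(47)), (314, np.int64(575), np.int64(-152), np.int64(47)), (316, np.int64(581), np.int64(-153), np.int64(48))]
```

View pics/s2c.png

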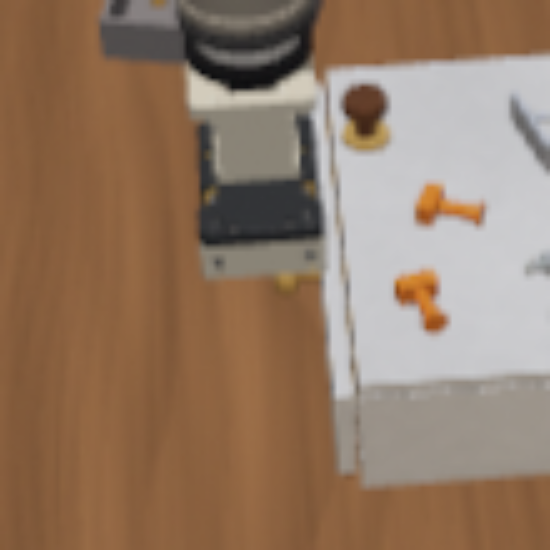

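The side crop shows the panel almost on the shelf front, with a thin gap line at (345,300). I'll push until the force builds up.

```bash
python3 -m handwheel '[1,0,0,0,0,0,0,0,0,0]'; python3 -m handwheel '[1,0,0,0,0,0,0,0,0,0]';python3 -m handwheel '[1,0,0,0,0,0,0,0,0,0]'
```

```text
time: 7.8
tool_pos: [0.518, -0.006, 0.0442]
tool_rot: [3.141, 0.0, 3.14]
contact_force: [-1.8, 0.5, 3.3]
opening: 0.0004
grip_force: 1.6
time: 8.0
tool_pos: [0.5187, -0.006, 0.0441]
tool_rot: [3.142, -0.0, 3.14]
contact_force: [-2.4, -0.1, 3.4]
opening: 0.0006
grip_force: 1.9
time: 8.2
tool_pos: [0.5193, -0.006, 0.0441]
tool_rot: [3.141, -0.001, 3.14]
contact_force: [-4.0, 0.2, 5.5]
opening: 0.0002
grip_force: 2.6
```

```bash
python3 -m handwheel '[1.5,0,0,0,0,0,0,0,0,0]'; python3 -m handwheel '[1.5,0,0,0,0,0,0,0,0,0]';python3 -m handwheel '[2,0,0,0,0,0,0,0,0,0,0,0,0,0,0]'
```

```text
time: 8.4
tool_pos: [0.5206, -0.006, 0.0442]
tool_rot: [3.141, -0.002, 3.14]
contact_force: [-4.9, -0.4, 7.3]
opening: 0.0002
grip_force: 3.2
time: 8.6
tool_pos: [0.5219, -0.0061, 0.0442]
tool_rot: [3.141, -0.002, 3.14]
contact_force: [-5.3, -1.4, 7.9]
opening: 0.0004
grip_force: 3.8
time: 8.9
tool_pos: [0.5237, -0.0061, 0.0442]
tool_rot: [3.141, -0.002, 3.14]
contact_force: [-7.1, -0.4, 7.8]
opening: 0.0005
grip_force: 4.1
```

```bash
python3 -m handwheel '[-5,0,0,0,0,-15,0,0,0,0,-40,0,0,0,0,-40,0,0,0,0,0,0,0,0,0]'; python3 - <<'E'
from h import *
w,d=snap('wrist','w3');C=eyes.calibration('wrist')
p,ds=snap('side','s3')
o=np.zeros((600,800,3),np.uint8);o[:360,:480]=cv2.resize(w,(480,360));o[:600,480:800]=cv2.resize(p[165:285,282:346],None,fx=5,fy=5)
cv2.imwrite('pics/c3.png',o)
print(robot.observe()['tool_pos'])
ok=(d>0);V,U=np.nonzero(ok);T=np.linalg.inv(C['world_to_cam'])
x=(U-C['cx'])/C['fx'];y=(V-C['cy'])/C['fy'];th=np.hypot(x,y)+1e-9;s=np.tan(th)/th
Q=(np.stack([x*s,y*s,np.ones_like(x)],1)*d[V,U][:,None])@T[:3,:3].T+T[:3,3];np.save('pics/q3.npy',Q)
f=sel(Q,.48,.6,-.13,.13,.025,.07)
f2=f[abs(f[:,1]+.003)>.03];print('panel face x',np.median(f2[:,0]),len(f2))
k=f[abs(f[:,1]+.003)<.02];print('knob minx',np.percentile(k[:,0],[1,5,50]),len(k))
t=sel(Q,.5,.6,-.13,.13,.076,.084);print('panel top',np.percentile(t[:,0],[2,50,98]) if len(t) else 0)
E
```

```text
time: 9.4
tool_pos: [0.4186, -0.0051, 0.0431]
tool_rot: [3.14, -0.007, 3.14]
contact_force: [0.8, 0.6, -0.3]
opening: 0.0006
grip_force: 0.0
[ 0.42502793 -0.00614118  0.04432017]
panel face x nan 0
  return _methods._mean(a, axis=axis, dtype=dtype,
  ret = ret.dtype.type(ret / rcount)
Traceback (most recent call last):
IndexError: index -1 is out of bounds for axis 0 with size 0
```

View pics/c3.png

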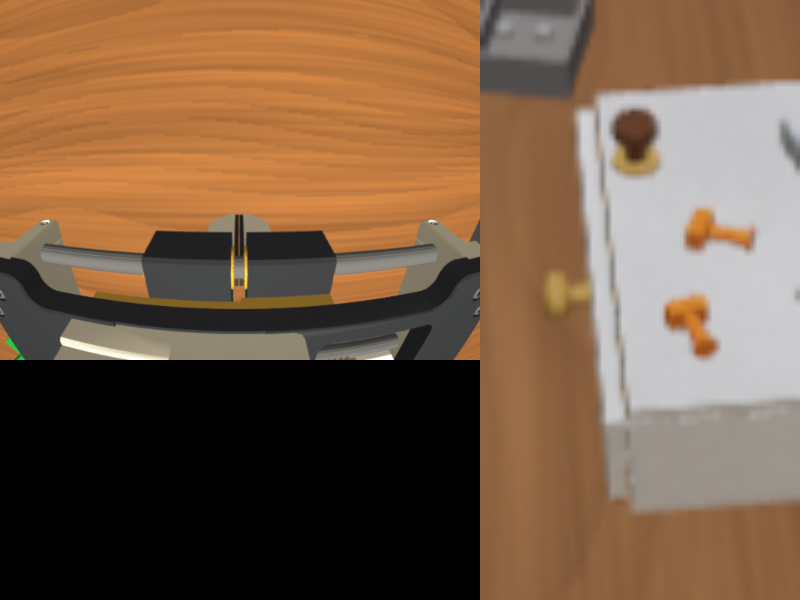

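The drawer looks nearly or fully shut: there is a thin line at (610,250) and the knob sits at (560,295). I'll measure how far the panel protrudes, with 12 mm meaning shut.

```bash
python3 - <<'E'
from h import *
for f in('s2','s3'):
    p=cv2.imread(f'pics/{f}.png').astype(int)
    for v in (235,240,244):
        r=p[v,296:320];sat=(r.max(1)-r.min(1));print(f,v,list(sat), list(r.sum(1)//3))
        R=cv2.resize(sat.astype(np.float32)[None],None,fx=10,fy=1)[0]
        u=296+(np.argmax(R<65)+.5)/10-.5
        g=(r.sum(1)//3); j=8+np.argmin(g[8:18])
        print(' outer',u,world('side',u,v,z=.08).round(4)[:2],'line',296+j,world('side',296+j,v,z=.09).round(4)[:2])
E
```

```text
s2 235 [np.int64(73), np.int64(73), np.int64(72), np.int64(71), np.int64(71), np.int64(72), np.int64(73), np.int64(74), np.int64(65), np.int64(7), np.int64(5), np.int64(3), np.int64(1), np.int64(22), np.int64(17), np.int64(5), np.int64(3), np.int64(3), np.int64(3), np.int64(3), np.int64(3), np.int64(3), np.int64(3), np.int64(3)] [np.int64(96), np.int64(95), np.int64(93), np.int64(92), np.int64(92), np.int64(93), np.int64(93), np.int64(97), np.int64(107), np.int64(144), np.int64(203), np.int64(202), np.int64(196), np.int64(163), np.int64(151), np.int64(201), np.int64(201), np.int64(201), np.int64(201), np.int64(200), np.int64(200), np.int64(200), np.int64(200), np.int64(199)]
 outer 304.05 [ 0.5504 -0.0931] line 304 [ 0.55   -0.1035]
s2 240 [np.int64(74), np.int64(73), np.int64(72), np.int64(73), np.int64(71), np.int64(73), np.int64(74), np.int64(74), np.int64(68), np.int64(21), np.int64(1), np.int64(3), np.int64(3), np.int64(1), np.int64(17), np.int64(1), np.int64(2), np.int64(2), np.int64(3), np.int64(2), np.int64(3), np.int64(3), np.int64(2), np.int64(3)] [np.int64(97), np.int64(97
[... 2656 characters left out ...]
64(73), np.int64(73), np.int64(72), np.int64(74), np.int64(75), np.int64(74), np.int64(75), np.int64(61), np.int64(7), np.int64(4), np.int64(3), np.int64(2), np.int64(23), np.int64(15), np.int64(4), np.int64(3), np.int64(3), np.int64(3), np.int64(3), np.int64(3), np.int64(3), np.int64(3)] [np.int64(99), np.int64(98), np.int64(96), np.int64(94), np.int64(94), np.int64(96), np.int64(98), np.int64(96), np.int64(96), np.int64(103), np.int64(145), np.int64(202), np.int64(202), np.int64(198), np.int64(164), np.int64(153), np.int64(199), np.int64(199), np.int64(199), np.int64(199), np.int64(200), np.int64(201), np.int64(201), np.int64(200)]
 outer 304.75 [ 0.55   -0.1315] line 304 [ 0.5476 -0.1412]
```

The panel moved under 1 mm while the fingers slid on the rounded knob. To be sure it is shut, I'll press on the flat panel itself, to the right of the knob and well clear of the peg.

```bash
python3 -m handwheel '[0,-35,13,0,0,0,-35,13,0,0,40,0,0,0,0,40,0,0,0,0,20,0,0,0,0,8,0,0,0,0,0,0,0,0,0]'
python3 -m handwheel '[4,0,0,0,0,3,0,0,0,0,0,0,0,0,0]'
python3 -m handwheel '[3,0,0,0,0,2,0,0,0,0,0,0,0,0,0]'
```

```text
time: 10.2
tool_pos: [0.5339, -0.0761, 0.0697]
tool_rot: [-3.142, 0.0, 3.14]
contact_force: [-0.5, 0.9, 0.2]
opening: 0.0007
grip_force: 0.0
time: 10.5
tool_pos: [0.5398, -0.0761, 0.0703]
tool_rot: [3.142, 0.0, 3.14]
contact_force: [0.7, 0.4, 0.1]
opening: 0.0001
grip_force: 0.0
time: 10.8
tool_pos: [0.5451, -0.0761, 0.0702]
tool_rot: [3.142, 0.0, 3.14]
contact_force: [1.0, 0.7, 0.5]
opening: 0.0006
grip_force: 0.0
```

```bash
python3 -m handwheel '[1,0,0,0,0,1,0,0,0,0,0,0,0,0,0]'
python3 -m handwheel '[1,0,0,0,0,1,0,0,0,0,0,0,0,0,0]'
python3 -m handwheel '[1,0,0,0,0,1,0,0,0,0,0,0,0,0,0]'
```

```text
time: 11.1
tool_pos: [0.5469, -0.0761, 0.0701]
tool_rot: [3.142, 0.0, 3.14]
contact_force: [-0.1, 0.1, 0.1]
opening: 0.0004
grip_force: 0.0
time: 11.4
tool_pos: [0.549, -0.0761, 0.0701]
tool_rot: [3.142, 0.0, 3.14]
contact_force: [-0.3, -0.8, -0.0]
opening: 0.0005
grip_force: 0.0
time: 11.7
tool_pos: [0.551, -0.0761, 0.0701]
tool_rot: [3.142, 0.0, 3.14]
contact_force: [-0.2, -0.3, -1.0]
opening: 0.0008
grip_force: 0.0
```

```bash
python3 -m handwheel '[1,0,0,0,0,1,0,0,0,0,0,0,0,0,0]'
python3 -m handwheel '[1,0,0,0,0,1,0,0,0,0,0,0,0,0,0]'
python3 -m handwheel '[1,0,0,0,0,1,0,0,0,0,0,0,0,0,0]'
```

```text
time: 12.0
tool_pos: [0.553, -0.0761, 0.0702]
tool_rot: [3.142, 0.0, 3.14]
contact_force: [-0.1, -0.5, 0.5]
opening: 0.0004
grip_force: 0.0
time: 12.3
tool_pos: [0.5548, -0.076, 0.0701]
tool_rot: [3.141, -0.0, 3.14]
contact_force: [0.0, -0.7, 0.4]
opening: 0.0005
grip_force: 0.2
time: 12.6
tool_pos: [0.555, -0.076, 0.07]
tool_rot: [3.141, -0.004, 3.14]
contact_force: [-7.6, -1.2, 4.5]
opening: 0.0003
grip_force: 3.6
```

```bash
python3 -m handwheel '[1.5,0,0,0,0,1.5,0,0,0,0,0,0,0,0,0]'
python3 -m handwheel '[-8,0,0,0,0,-50,0,0,0,0,-30,0,0,0,0,0,0,0,0,0]'
python3 - <<'E'
from h import *
p,d=snap('side','s4');p=p.astype(int)
for v in (235,240,244):
    r=p[v,302:316];print(v,(r.sum(1)//3).tolist(),(r.max(1)-r.min(1)).tolist())
t,d=snap('top','t4')
S=sel(cloud('top',d),.5,.58,-.14,-.04,.075,.085);print('panel',np.percentile(S[:,0],[2,50,98]),len(S))
S=sel(cloud('top',d),.54,.8,-.14,-.04,.0865,.095);print('shelf',np.percentile(S[:,0],[.2,50,98]),len(S))
E
```

```text
time: 12.9
tool_pos: [0.5551, -0.076, 0.0698]
tool_rot: [3.141, -0.01, 3.14]
contact_force: [-15.9, -2.6, 11.3]
opening: -0.0
grip_force: 8.4
time: 13.3
tool_pos: [0.4681, -0.0753, 0.0699]
tool_rot: [3.14, -0.003, 3.139]
contact_force: [-0.8, -1.1, -0.7]
opening: 0.0003
grip_force: 0.0
235 [93, 97, 100, 130, 202, 202, 199, 177, 144, 200, 200, 201, 201, 200] [73, 74, 71, 7, 4, 3, 2, 12, 15, 4, 2, 3, 3, 2]
240 [96, 95, 98, 126, 184, 202, 202, 192, 131, 199, 198, 198, 199, 199] [73, 74, 69, 33, 7, 3, 4, 3, 10, 1, 2, 2, 3, 2]
244 [97, 96, 96, 103, 145, 202, 202, 197, 163, 153, 199, 199, 199, 199] [74, 74, 74, 61, 8, 4, 3, 1, 24, 15, 4, 3, 3, 3]
panel [0.55066102 0.55816825 0.57873195] 127
shelf [0.56412243 0.66828795 0.77899967] 2494
```

The picture is unchanged after pressing with 16 N, so the drawer is at its hard stop and shut. Next I'll move over the mallet and localise it with the wrist camera.

```bash
python3 -m handwheel '[0,0,40,0,1,0,0,40,0,1,-5,-35,30,0.029,1,-5,-50,20,0.029,1,-5,-50,0,0.029,1,-5,-50,0,0.029,1,-5,-50,0,0.029,1,-4,-50,0,0.029,1]'
python3 -m handwheel '[0,0,0,0,1,0,0,0,0,1]'
cat > wr.py <<'E'
from h import *
import sys
def wcloud(f):
    w,d=snap('wrist',f);C=eyes.calibration('wrist');T=np.linalg.inv(C['world_to_cam'])
    V,U=np.nonzero(d>0);x=(U-C['cx'])/C['fx'];y=(V-C['cy'])/C['fy'];th=np.hypot(x,y)+1e-9;s=np.tan(th)/th
    return (np.stack([x*s,y*s,np.ones_like(x)],1)*d[V,U][:,None])@T[:3,:3].T+T[:3,3]
E
python3 - <<'E'
from wr import *
Q=wcloud('w5');print(robot.observe()['tool_pos'])
H=sel(Q,.46,.56,-.41,-.29,.096,.108);print('head',circ(H),len(H))
h=sel(Q,.33,.475,-.42,-.32,.064,.076);c=h[:,:2]
f=cv2.fitLine(c.astype(np.float32),cv2.DIST_HUBER,0,.001,.001).ravel();f=f*np.sign(f[0]);print('handle',f,np.arctan2(f[1],f[0]),h[:,2].mean(),len(h))
e=f[:2];n=np.array([-e[1],e[0]]);print('width',np.percentile((c-f[2:])@n,[1,99]),'rear end', ((c-f[2:])@e).min()*e+f[2:])
E
```

```text
time: 14.2
tool_pos: [0.4441, -0.3592, 0.1991]
tool_rot: [-3.14, 0.002, -2.968]
contact_force: [0.1, 0.0, 0.7]
opening: 0.0596
grip_force: 0.0
time: 14.4
tool_pos: [0.4438, -0.3577, 0.1982]
tool_rot: [3.141, 0.001, -2.972]
contact_force: [0.2, 0.3, -0.2]
opening: 0.0758
grip_force: 0.0
[ 0.44388695 -0.35645178  0.1983244 ]
head [ 5.079e-01 -3.477e-01  2.430e-02  1.020e-01  2.360e+03] 2360
handle [ 0.98377216  0.17942238  0.40079495 -0.3664444 ] 0.18039927 0.06990326172844233 5333
width [-0.02343954  0.02434951] rear end [ 0.33437285 -0.37855861]
```

```bash
python3 -m handwheel '[3,-2,-40,0.004,1,0,0,-40,0,1,0,0,-34,0,1,0,0,-20,0,1,0,0,-10,0,1,0,0,0,0,1,0,0,0,0,1]' 60
python3 -m handwheel '[0,0,0,0,0.1,0,0,0,0,0.1,0,0,0,0,0.1,0,0,0,0,0.1,0,0,0,0,0.1,0,0,0,0,0.1]' 60
```

```text
time: 15.15
tool_pos: [0.4473, -0.3584, 0.0558]
tool_rot: [-3.14, 0.001, -2.964]
contact_force: [-0.0, 0.1, 0.7]
opening: 0.0925
grip_force: 0.0
time: 15.75
tool_pos: [0.4462, -0.3584, 0.0547]
tool_rot: [3.142, 0.0, -2.966]
contact_force: [-0.4, 0.6, 1.0]
opening: 0.0483
grip_force: 0.0
```

```bash
python3 -m handwheel '[0,0,0,0,0.1,0,0,0,0,0.1,0,0,0,0,0.1,0,0,0,0,0.1,0,0,0,0,0.1,0,0,0,0,0.1]' 60
```

```text
time: 16.35
tool_pos: [0.4463, -0.3584, 0.0547]
tool_rot: [-3.142, 0.0, -2.965]
contact_force: [-0.1, -0.6, 1.5]
opening: 0.0096
grip_force: 0.5
```

```bash
python3 - <<'E'
from h import *
w,d=snap('wrist','w6');p,_=snap('side','s6')
o=np.zeros((600,800,3),np.uint8);o[:300,:400]=cv2.resize(w,(400,300))
o[:400,400:]=cv2.resize(p[255:355,220:320],None,fx=4,fy=4)
o[300:600,:400]=cv2.resize(w[240:400,215:425],(394,300))[:, :400] if 0 else cv2.resize(w[240:400,215:425],(400,300))
cv2.imwrite('pics/c6.png',o)
C=eyes.calibration('wrist')
for v in (250,270,285,295,310,330):
  print(v,[tuple((wpt(d[v,u],C,u,v)*1000).round().astype(int).tolist()) for u in (290,305,312,318,324,332,345)])
E
```

```text
250 [(424, -376, 67), (421, -369, 70), (421, -366, 70), (420, -363, 70), (420, -360, 70), (419, -357, 70), (438, -343, 13)]
270 [(457, -375, 13), (431, -367, 70), (431, -364, 70), (430, -361, 71), (430, -359, 70), (429, -355, 69), (452, -340, 12)]
285 [(468, -373, 13), (439, -366, 70), (438, -363, 71), (438, -360, 70), (437, -357, 70), (437, -354, 70), (462, -338, 12)]
295 [(439, -372, 83), (439, -366, 79), (444, -362, 70), (443, -359, 71), (442, -356, 71), (437, -354, 79), (434, -349, 83)]
310 [(413, -372, 142), (439, -365, 94), (451, -361, 71), (451, -358, 70), (450, -355, 71), (437, -354, 93), (411, -357, 141)]
330 [(414, -371, 150), (440, -365, 108), (463, -359, 70), (462, -356, 71), (462, -353, 70), (438, -355, 108), (412, -358, 149)]
```

View pics/c6.png

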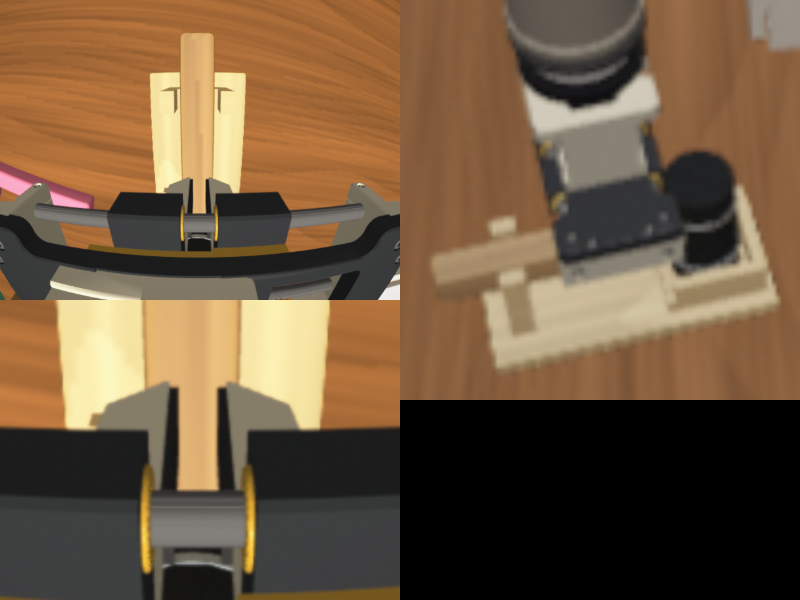

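The picture shows the closed fingertips sitting on top of the handle, at about z 0.075. The tips are therefore about 30 mm higher than TCP-14 mm, which also explains how they slid over the knob earlier. I'll open, go 30 mm lower and grip again.

```bash
python3 -m handwheel '[0,0,6,0,1,0,0,0,0,1,0,0,0,0,1,0,0,0,0,1,0,0,0,0,1,0,0,0,0,1,0,0,0,0,1,0,0,0,0,1]' 60
python3 -m handwheel '[1,0,-8,0,1,0,0,-8,0,1,0,0,-8,0,1,0,0,-6,0,1,0,0,-5,0,1,0,0,0,0,1]'
python3 -m handwheel '[0,0,0,0,0.1,0,0,0,0,0.1,0,0,0,0,0.1,0,0,0,0,0.1,0,0,0,0,0.1,0,0,0,0,0.1,0,0,0,0,0.1,0,0,0,0,0.1]' 60
python3 -m handwheel '[0,0,0,0,0.1,0,0,0,0,0.1,0,0,0,0,0.1,0,0,0,0,0.1]' 60
```

```text
time: 17.25
tool_pos: [0.4463, -0.3584, 0.0606]
tool_rot: [3.141, 0.0, -2.965]
contact_force: [0.3, 0.0, 0.4]
opening: 0.0686
grip_force: 0.0
time: 17.85
tool_pos: [0.4469, -0.358, 0.0247]
tool_rot: [3.14, -0.001, -2.965]
contact_force: [0.2, -0.4, 0.1]
opening: 0.0919
grip_force: 0.0
time: 18.65
tool_pos: [0.4473, -0.3584, 0.0257]
tool_rot: [3.142, 0.0, -2.965]
contact_force: [-0.3, 0.5, -0.1]
opening: 0.0328
grip_force: 0.0
time: 19.05
tool_pos: [0.4473, -0.3585, 0.0257]
tool_rot: [-3.141, 0.0, -2.965]
contact_force: [-0.0, -1.1, -0.4]
opening: 0.0237
grip_force: 59.9
```

```bash
python3 - <<'E'
from h import *
C=eyes.calibration('side');W=np.array(C['world_to_cam'])
def pr(P):
    q=W[:3,:3]@P+W[:3,3];return C['fx']*q[0]/q[2]+C['cx'],C['fy']*q[1]/q[2]+C['cy']
a=cv2.imread('pics/side0.png').astype(float);b=cv2.imread('pics/s4.png').astype(float)
def edge(img,v,u0,u1):   # saturation half-level crossing
    r=img[v,u0:u1];s=r.max(1)-r.min(1);m=(s[0]+s[-1])/2;i=np.nonzero((s[:-1]>m)&(s[1:]<=m))[0][-1]
    return u0+i+(s[i]-m)/(s[i]-s[i+1])
def ledge(img,v,u0,u1):
    r=img[v,u0:u1].mean(1);m=(r[0]+r[-1])/2;i=np.nonzero((r[:-1]<m)&(r[1:]>=m))[0][-1];return u0+i+(m-r[i])/(r[i+1]-r[i])
for v in range(226,246,3):
    ue=edge(a,v,305,318);X=world('side',ue,v,z=.09);up=ledge(b,v,299,308);Y=world('side',up,v,z=.08)
    x2=X[0]+(Y[1]-X[1])*(.004);print(v,'shelf',X[:2].round(4),'panel outer',Y[:2].round(4),'diff mm',((X[0]-Y[0])*1e3).round(2))
# same method on open panel thickness for bias: side0 panel outer edge
for v in range(226,246,6): print(a[v,284:300].mean(1).round().tolist())
E
```

```text
226 shelf [ 0.5664 -0.0656] panel outer [ 0.5532 -0.0534] diff mm 13.25
229 shelf [ 0.5669 -0.0791] panel outer [ 0.553  -0.0669] diff mm 13.87
232 shelf [ 0.5675 -0.0923] panel outer [ 0.5533 -0.0803] diff mm 14.18
235 shelf [ 0.5675 -0.1053] panel outer [ 0.554  -0.0935] diff mm 13.52
238 shelf [ 0.567  -0.1181] panel outer [ 0.5528 -0.1064] diff mm 14.24
241 shelf [ 0.5671 -0.1308] panel outer [ 0.5531 -0.1192] diff mm 14.02
244 shelf [ 0.5664 -0.1432] panel outer [ 0.5538 -0.1319] diff mm 12.57
[146.0, 203.0, 201.0, 199.0, 178.0, 123.0, 168.0, 165.0, 181.0, 178.0, 176.0, 174.0, 171.0, 168.0, 169.0, 174.0]
[128.0, 182.0, 200.0, 200.0, 188.0, 104.0, 159.0, 167.0, 162.0, 179.0, 177.0, 174.0, 171.0, 168.0, 168.0, 170.0]
[106.0, 148.0, 201.0, 200.0, 193.0, 136.0, 144.0, 168.0, 167.0, 180.0, 179.0, 176.0, 173.0, 169.0, 168.0, 169.0]
[97.0, 129.0, 198.0, 199.0, 198.0, 180.0, 123.0, 169.0, 167.0, 164.0, 180.0, 178.0, 175.0, 171.0, 169.0, 169.0]
```

```bash
python3 -m handwheel '[0,0,5,0,0.1,0,0,15,0,0.1,0,0,30,0,0.1,0,0,40,0,0.1,0,0,40,0,0.1,0,0,40,0,0.1,0,0,0,0,0.1,0,0,0,0,0.1]'
```

```text
time: 19.85
tool_pos: [0.4471, -0.3581, 0.1959]
tool_rot: [-3.141, 0.0, -2.965]
contact_force: [-0.4, -1.1, -5.2]
opening: 0.0235
grip_force: 59.9
```

The protrusion measures 13.7 mm against 12 mm, which isn't conclusive. I'll nudge the knob with the side of the mallet head first, at handle height, to be certain it is shut.

```bash
python3 -m handwheel '[-6,44,0,-0.022,0.1,-6,44,0,-0.022,0.1,-6,44,0,-0.022,0.1,-6,44,0,-0.022,0.1,-6,44,0,-0.022,0.1,-6,44,0,-0.022,0.1,-6,44,0,-0.022,0.1,-6,46,0,-0.023,0.1]'
python3 -m handwheel '[0,0,-40,0,0.1,0,0,-45,0,0.1,0,0,-45,0,0.1,0,0,-30,0,0.1,0,0,-14,0,0.1,0,0,0,0,0.1,0,0,0,0,0.1]'
```

```text
time: 20.65
tool_pos: [0.3972, -0.0025, 0.1938]
tool_rot: [3.14, -0.004, 3.139]
contact_force: [1.6, -0.4, -3.2]
opening: 0.0236
grip_force: 59.9
time: 21.35
tool_pos: [0.3983, -0.0042, 0.021]
tool_rot: [3.141, -0.003, 3.141]
contact_force: [0.5, -0.4, -2.8]
opening: 0.0237
grip_force: 59.9
```

```bash
python3 -m handwheel '[12,0,0,0,0.1,12,0,0,0,0.1,8,0,0,0,0.1,0,0,0,0,0.1]'; python3 -m handwheel '[2,0,0,0,0.1,2,0,0,0,0.1,0,0,0,0,0.1]';python3 -m handwheel '[2,0,0,0,0.1,2,0,0,0,0.1,0,0,0,0,0.1]';python3 -m handwheel '[1,0,0,0,0.1,1,0,0,0,0.1,0,0,0,0,0.1]'
```

```text
time: 21.75
tool_pos: [0.4327, -0.0046, 0.0224]
tool_rot: [-3.141, 0.002, 3.141]
contact_force: [-1.0, -0.1, -3.6]
opening: 0.0237
grip_force: 59.9
time: 22.05
tool_pos: [0.4352, -0.0044, 0.0217]
tool_rot: [3.141, 0.0, 3.141]
contact_force: [0.0, 0.0, -3.4]
opening: 0.0236
grip_force: 59.9
time: 22.35
tool_pos: [0.4381, -0.0042, 0.0213]
tool_rot: [3.141, -0.003, 3.141]
contact_force: [-4.2, -0.5, -2.6]
opening: 0.0235
grip_force: 59.9
time: 22.65
tool_pos: [0.4381, -0.0041, 0.0211]
tool_rot: [3.141, -0.007, 3.141]
contact_force: [-10.7, -0.5, 3.6]
opening: 0.0235
grip_force: 59.9
```

Hard stop at 10.7 N with no motion, so the drawer is certainly shut. Now to the peg.

```bash
python3 -m handwheel '[-15,0,0,0,0.1,0,0,45,0,0.1,0,0,50,0,0.1,0,0,50,0,0.1,20,35,0,0,0.1,40,40,0,0,0.1,0,0,0,0,0.1,0,0,0,0,0.1]'; python3 -m handwheel '[37,0,0,0,0.1,0,0,0,0,0.1,0,0,0,0,0.1]'
```

```text
time: 23.45
tool_pos: [0.482, 0.0668, 0.1662]
tool_rot: [3.142, -0.0, -3.14]
contact_force: [-0.0, 0.2, -3.8]
opening: 0.0233
grip_force: 59.9
time: 23.75
tool_pos: [0.5183, 0.0653, 0.1661]
tool_rot: [3.142, -0.001, 3.14]
contact_force: [-1.6, 0.6, -2.9]
opening: 0.0242
grip_force: 59.9
```

```bash
python3 -m handwheel '[7,5,0,0,0.1,0,0,0,0,0.1,0,0,0,0,0.1,0,0,0,0,0.1]'
python3 - <<'E' 2>/dev/null
from h import *
p,d=snap('top','t7');ps,ds=snap('side','s7')
for n,D in(('top',d),('side',ds)):
    mallet(n,D,(.32,.64,.02,.12),.2425)
print(robot.observe()['tool_pos'],robot.observe()['tool_rot'])
E
```

```text
time: 24.15
tool_pos: [0.5253, 0.071, 0.1667]
tool_rot: [3.142, -0.0, 3.141]
contact_force: [-0.4, 0.7, -3.9]
opening: 0.0235
grip_force: 59.9
top head [ 0.  0.  0. nan  0.] [nan nan]
```

```bash
python3 -m handwheel '[0,0,-12,0,0.1,0,0,-10,0,0.1,0,0,-3,0,0.1,0,0,-3,0,0.1,0,0,-3,0,0.1,0,0,0,0,0.1]'; python3 -m handwheel '[0,0,-3,0,0.1,0,0,-3,0,0.1,0,0,0,0,0.1]';python3 -m handwheel '[0,0,-3,0,0.1,0,0,-3,0,0.1,0,0,0,0,0.1]'
```

```text
time: 24.85
tool_pos: [0.5256, 0.071, 0.1356]
tool_rot: [3.142, 0.0, 3.141]
contact_force: [-0.7, 0.4, -4.0]
opening: 0.0238
grip_force: 59.9
time: 25.15
tool_pos: [0.526, 0.071, 0.1297]
tool_rot: [3.141, 0.001, 3.141]
contact_force: [-0.2, 0.7, -0.1]
opening: 0.0236
grip_force: 59.9
time: 25.45
tool_pos: [0.526, 0.071, 0.1234]
tool_rot: [3.141, 0.001, 3.141]
contact_force: [0.7, -0.5, -0.9]
opening: 0.0233
grip_force: 59.9
```

```bash
python3 -m handwheel '[0,0,-2,0,0.1,0,0,-2,0,0.1,0,0,0,0,0.1]'; python3 -m handwheel '[0,0,-2,0,0.1,0,0,0,0,0.1]';python3 -m handwheel '[0,0,-2,0,0.1,0,0,0,0,0.1]';python3 -m handwheel '[0,0,-2,0,0.1,0,0,0,0,0.1]'
```

```text
time: 25.75
tool_pos: [0.526, 0.071, 0.1195]
tool_rot: [3.141, 0.001, 3.141]
contact_force: [0.0, 0.5, -0.9]
opening: 0.0236
grip_force: 59.9
time: 25.95
tool_pos: [0.5257, 0.0709, 0.1189]
tool_rot: [-3.141, 0.001, 3.141]
contact_force: [-4.6, -0.7, 10.8]
opening: 0.0235
grip_force: 59.9
time: 26.15
tool_pos: [0.525, 0.0708, 0.1177]
tool_rot: [-3.141, 0.0, 3.141]
contact_force: [-10.2, -1.3, 19.1]
opening: 0.0239
grip_force: 60.0
time: 26.35
tool_pos: [0.5241, 0.0707, 0.1159]
tool_rot: [-3.141, -0.002, 3.141]
contact_force: [-14.8, -1.8, 23.9]
opening: 0.0236
grip_force: 60.0
```

Hard stop at TCP z ≈ 0.119, exactly the home height. I'll lift, retreat and check both the peg and the mallet's tilt in the grip.

```bash
python3 -m handwheel '[0,0,10,0,0.1,0,0,30,0,0.1,0,0,40,0,0.1,-20,-40,0,0.022,0.1,-20,-40,0,0.022,0.1,-10,-44,0,0.022,0.1,-10,-44,0,0.022,0.1,-7,-44,0,0.022,0.1]'; python3 -m handwheel '[-5,-44,0,0.022,0.1,-4,-44,0,0.022,0.1,-3,-44,0,0.022,0.1,0,-44,0,0,0.1,0,-44,0,0,0.1,0,0,0,0,0.1,0,0,0,0,0.1,0,0,0,0,0.1]'
python3 - <<'E' 2>/dev/null
from wr import *
p,d=snap('top','t8');ps,ds=snap('side','s8')
for n,D in(('top',d),('side',ds)):
    P=cloud(n,D);Q=sel(P,.55,.62,.03,.11,.097,.135);print(n,'peg',circ(Q),np.percentile(Q[:,2],[10,50,90,100]).round(4))
o=robot.observe();t=o['tool_pos'];print(t,o['tool_rot'])
Q=wcloud('w8');z=t[2]
R=Q-t;e=np.array([np.cos(.177),np.sin(.177)]);n=np.array([-e[1],e[0]])
L=np.c_[R[:,:2]@e,R[:,:2]@n,R[:,2]]
h=L[(abs(L[:,1])<.009)&(L[:,0]>-.12)&(L[:,0]<-.025)&(abs(L[:,2]-.044)<.02)];print('handle top z fit rel',np.polyfit(h[:,0],h[:,2],1),'lat',np.polyfit(h[:,0],h[:,1],1),len(h))
H=L[(abs(L[:,1])<.03)&(L[:,0]>.03)&(L[:,0]<.1)&(abs(L[:,2]-.077)<.015)];print('head',circ(H))
print('headtop plane',np.polyfit(H[:,0],H[:,2],1))
E
```

```text
time: 27.15
tool_pos: [0.4574, -0.1423, 0.1931]
tool_rot: [3.141, -0.001, -3.031]
contact_force: [0.6, -0.3, -3.3]
opening: 0.0234
grip_force: 60.0
time: 27.95
tool_pos: [0.4464, -0.3599, 0.1929]
tool_rot: [3.14, -0.001, -2.966]
contact_force: [0.2, 0.1, -3.5]
opening: 0.0236
grip_force: 60.0
top peg [5.982e-01 6.370e-02 3.060e-02 1.050e-01 1.230e+02] [0.1001 0.1051 0.1092 0.1115]
side peg [5.909e-01 6.800e-02 1.660e-02 1.038e-01 5.200e+01] [0.1001 0.1041 0.1069 0.1092]
[ 0.44681412 -0.35967972  0.19353263] [ 3.14076610e+00 -3.24529610e-04 -2.96488081e+00]
handle top z fit rel [0.04944839 0.04508043] lat [8.40857309e-04 3.35494593e-05] 12011
head [ 0.  0.  0. nan  0.]
```

```bash
python3 - <<'E' 2>/dev/null
from h import *
import numpy as np
o=robot.observe();t=o['tool_pos']
w=np.load('pics/w8.npy');C=eyes.calibration('wrist');T=np.linalg.inv(C['world_to_cam'])
V,U=np.nonzero(w>0);x=(U-C['cx'])/C['fx'];y=(V-C['cy'])/C['fy'];th=np.hypot(x,y)+1e-9;s=np.tan(th)/th
Q=(np.stack([x*s,y*s,np.ones_like(x)],1)*w[V,U][:,None])@T[:3,:3].T+T[:3,3]
e=np.array([np.cos(.177),np.sin(.177)]);n=np.array([-e[1],e[0]]);R=Q-t
L=np.c_[R[:,:2]@e,R[:,:2]@n,R[:,2]]
h=L[(abs(L[:,1])<.02)&(L[:,0]>-.2)&(L[:,0]<-.025)&(abs(L[:,2]-.04)<.015)];print('tail',np.percentile(h[:,0],[0,.5,1]),'width',np.percentile(h[:,1],[.5,99.5]))
for nme,f0,f1 in(('top','top0','t8'),('side','side0','s8')):
    c=(np.load(f'pics/{f0}.npy'),np.load(f'pics/{f1}.npy'))
    Pm=[cloud(nme,a) for a in c]
    for P in Pm: 
        Z=sel(P,.55,.62,.045,.095,.098,.135);r=(Z[:,:2]-(np.array([.5858,.0725]) if nme=='top' else np.array([.5894,.0678])));k=Z[np.linalg.norm(r,axis=1)<.009];print(nme,'pegz',np.median(k[:,2]).round(4),len(k))
    S=[np.median(sel(P,.62,.75,-.1,.1,.08,.1)[:,2]) for P in Pm];print('shelf z',S)
    P=Pm[1];H=sel(P,.46,.56,-.42,-.28,.262,.285)
    if len(H):print(nme,'head',circ(H),'exp',t[:2]+.0615*e)
E
```

```text
tail [-0.11525761 -0.11430489 -0.11375555] width [-0.01165785  0.01202997]
top pegz 0.1231 43
top pegz 0.1048 41
shelf z [np.float64(0.08948100075265453), np.float64(0.0894815068306094)]
top head [ 5.096e-01 -3.316e-01  1.400e-02  2.705e-01  2.500e+01] exp [ 0.50747447 -0.34898154]
side pegz 0.1201 25
side pegz 0.1041 17
shelf z [np.float64(0.08852636446222395), np.float64(0.08864595451798457)]
side head [ 5.034e-01 -3.498e-01  2.760e-02  2.709e-01  2.680e+02] exp [ 0.50747447 -0.34898154]
```

Both cameras put the peg top at about 0.105 or lower, so it is home. The mallet pitched about 0.05 rad in the grip; landing the handle in the fork first should level it. Returning it now.

```bash
python3 -m handwheel '[-1,1,-40,0,0.1,0,0,-40,0,0.1,0,0,-30,0,0.1,0,0,-15,0,0.1,0,0,0,0,0.1,0,0,0,0,0.1]'; python3 -m handwheel '[0,0,-8,0,0.1,0,0,-8,0,0.1,0,0,-6,0,0.1,0,0,0,0,0.1,0,0,0,0,0.1]'; python3 -m handwheel '[0,0,-4,0,0.1,0,0,-4,0,0.1,0,0,-3,0,0.1,0,0,0,0,0.1]'
```

```text
time: 28.7
tool_pos: [0.4462, -0.3598, 0.0694]
tool_rot: [-3.141, 0.001, -2.966]
contact_force: [-0.1, -0.2, -2.4]
opening: 0.0236
grip_force: 60.0
time: 29.2
tool_pos: [0.4456, -0.36, 0.0465]
tool_rot: [3.141, -0.0, -2.966]
contact_force: [0.4, 0.7, -3.8]
opening: 0.0233
grip_force: 60.0
time: 29.6
tool_pos: [0.4454, -0.3597, 0.035]
tool_rot: [3.141, -0.001, -2.966]
contact_force: [0.3, 0.7, -3.6]
opening: 0.0234
grip_force: 60.0
```

```bash
python3 -m handwheel '[0.5,1,-3,0,0.1,0,0,-2,0,0.1,0,0,0,0,0.1]';  python3 -m handwheel '[0,0,-2,0,0.1,0,0,0,0,0.1]'; python3 -m handwheel '[0,0,-2,0,0.1,0,0,0,0,0.1]'
```

```text
time: 29.9
tool_pos: [0.446, -0.3588, 0.0303]
tool_rot: [3.141, -0.0, -2.966]
contact_force: [-0.7, 0.3, -3.9]
opening: 0.0236
grip_force: 60.0
time: 30.1
tool_pos: [0.4463, -0.3592, 0.0287]
tool_rot: [-3.141, 0.0, -2.966]
contact_force: [1.2, -0.5, -2.1]
opening: 0.0234
grip_force: 60.0
time: 30.3
tool_pos: [0.4466, -0.3593, 0.0274]
tool_rot: [-3.141, 0.001, -2.966]
contact_force: [0.6, 1.3, 4.8]
opening: 0.0236
grip_force: 60.0
```

```bash
python3 -m handwheel '[0,0,-1,0,0.1,0,0,-0.5,0,0.1,0,0,0,0,0.1]' 20;  python3 -m handwheel '[0,0,0,0,0.1,0,0,0,0,0.1,0,0,0,0,0.1]' 6; python3 -m handwheel '[0,0,0,0,0.28,0,0,0,0,0.3,0,0,0,0,0.34,0,0,0,0,0.4,0,0,0,0,0.6,0,0,0,0,1,0,0,0,0,1,0,0,0,0,1]';python3 -m handwheel '[0,0,0,0,1,0,0,0,0,1,0,0,0,0,1,0,0,0,0,1]'
```

```text
time: 30.6
tool_pos: [0.4464, -0.3591, 0.0252]
tool_rot: [-3.141, 0.0, -2.966]
contact_force: [0.6, 0.1, 0.2]
opening: 0.0239
grip_force: 20.0
time: 30.9
tool_pos: [0.4464, -0.3592, 0.0252]
tool_rot: [-3.141, 0.0, -2.967]
contact_force: [1.6, 0.1, 0.8]
opening: 0.024
grip_force: 6.0
time: 31.7
tool_pos: [0.4461, -0.359, 0.0251]
tool_rot: [3.141, -0.0, -2.966]
contact_force: [0.1, 0.5, -0.9]
opening: 0.0642
grip_force: 0.0
time: 32.1
tool_pos: [0.4461, -0.359, 0.0251]
tool_rot: [3.142, 0.0, -2.966]
contact_force: [-0.9, -0.6, -0.1]
opening: 0.0909
grip_force: 0.0
```

Released. I'll rise straight up, back off and check the whole scene.

```bash
python3 -m handwheel '[0,0,15,0,1,0,0,30,0,1,0,0,45,0,1,0,0,50,0,1,0,0,50,0,1,-20,30,30,0,1,-20,45,0,0,1,-10,45,0,0,1]'; python3 -m handwheel '[0,45,0,0,1,0,45,0,0,1,0,45,0,0,1,0,45,0,0,1,0,45,0,0,1,0,45,0,0,1,0,45,0,0,1,0,0,0,0,1]'
python3 - <<'E' 2>/dev/null
from h import *
p,d=snap('top','t9');ps,ds=snap('side','s9')
mallet('top',d,(.3,.6,-.45,-.28),.102);mallet('side',ds,(.3,.6,-.45,-.28),.102)
for n,D,c in(('top',d,(.5858,.0725)),('side',ds,(.5894,.0678))):
    Z=sel(cloud(n,D),.55,.62,.045,.095,.098,.135);k=Z[np.linalg.norm(Z[:,:2]-c,axis=1)<.009];print(n,'pegz',np.median(k[:,2]),len(k))
o=np.zeros((600,800,3),np.uint8)
o[:520,:400]=cv2.resize(p[255:359,360:440],None,fx=5,fy=5)
o[:285,400:800]=cv2.resize(ps[285:345,220:320],None,fx=4,fy=4)[:285,:400] if 1 else 0
o[290:590,400:800]=cv2.resize(ps[170:270,265:398],(400,300))
cv2.imwrite('pics/c9.png',o)
E
```

```text
time: 32.9
tool_pos: [0.395, -0.2381, 0.2461]
tool_rot: [-3.14, 0.001, -2.968]
contact_force: [0.1, 0.1, -0.3]
opening: 0.0917
grip_force: 0.0
time: 33.7
tool_pos: [0.3954, 0.0806, 0.2453]
tool_rot: [3.14, 0.001, -2.96]
contact_force: [-0.2, -0.9, 0.5]
opening: 0.092
grip_force: 0.0
top head [ 5.033e-01 -3.470e-01  2.420e-02  1.010e-01  2.990e+02] [ 0.5036 -0.3467]
 handle yaw 0.1797 off head -0.0 z 0.0693 520 slope -0.0002
side head [ 5.073e-01 -3.496e-01  2.500e-02  1.002e-01  2.290e+02] [ 0.5073 -0.3522]
 handle yaw 0.1667 off head -0.0 z 0.0682 448 slope 0.0014
top pegz 0.10553062098073984 43
side pegz 0.10353584019276152 16
```

The mallet is level and within 2 mm of its original pose. The picture failed on a size mismatch, so I'll redo it.

```bash
python3 - <<'E'
from h import *
p=cv2.imread('pics/t9.png');ps=cv2.imread('pics/s9.png')
o=np.zeros((600,800,3),np.uint8)
o[:520,:400]=cv2.resize(p[255:359,360:440],None,fx=5,fy=5)
o[:240,400:800]=cv2.resize(ps[285:345,220:320],None,fx=4,fy=4)
o[245:545,400:800]=cv2.resize(ps[170:270,265:398],(400,300))
cv2.imwrite('pics/c9.png',o)
E
```

```text
(no output)
```

View pics/c9.png

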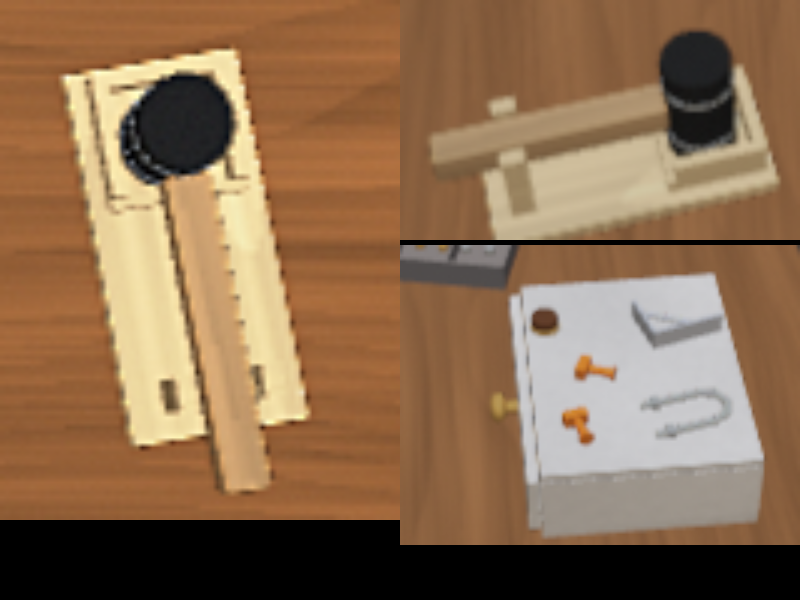

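The picture shows the mallet back in its pocket and fork (head at (187,125)), the cap seated on the collar at (545,322), the drawer shut and the hardware where it was. Handing in.

```bash
python3 -c "
from cell import robot
print(robot.hand_in())"
```

```text
the job is handed in; nothing more can be done
None
```

I handed the job in at about 34 s of the 64 s allowed: the drawer is fully shut, the mallet then drove the peg home onto its collar, the mallet is back in its cradle, and the hardware on the shelf looks unmoved.

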